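# Clamp a tealight-holder blank under a cam-lever hold-down

### The arm

A 6-joint arm with a two-finger parallel gripper is mounted at the origin on the work surface. World frame = base frame: x ahead of the robot, y to its left, z up, the work surface at z = 0. Lengths are in m, angles in rad, forces in N, time in s.
With the tool pointing down it reaches from about 0.35 to 0.975 m from the base axis. Payload 4.9 kg.
Tool frame: the origin (TCP) lies at the very end of the fingers, on their centre line; the grasp point (between the pads) lies ctrl.grip_point_offset behind it (ctrl.grip_point_offset is the distance from the TCP to the grasp point, in m); z points along the fingers, y is the line along which they close (so a half turn about z gives the same grasp; the last joint's range is limited). The gripper opens to 85 mm and grips with 20 to 120 N. Pads are 22 mm wide; open, the fingers measure 114 mm over their backs; the gripper's body (76 mm by 85 mm) begins 54 mm behind the grasp point. The pads swing forward as they close: fully open they stand 13 mm farther back than shut.
Start: joints at [-1.414, 0.053, 1.613, -0, 1.476, -0.119], TCP at [0.17, -0.601, 0.231] pointing down, gripper open.
Joint ranges: [-3.01, 3.01], [-1.01, 2.22], [0.06, 2.58], [-1.02, 4.17], [0.09, 2.62], [-3.14, 3.14]. Speed limits (rad/s): [2.57, 2.57, 3.14, 3.14, 3.14, 3.14].

### API

Orientations are given as a rotation vector (axis times angle).
In Python, from station import ctrl gives the robot as it stands. The module is installed in compiled form; this text tells all that it offers.
- The arm moves only by the tool drive_tool, never from a script. Its argument "steps" is a list of rows, each an object with "translation": the shift along the tool's x, y, z normalised to -1 to 1, where 1 is 4 cm, a list of three; "angular": the turn, a rotation vector about the tool's x, y, z normalised to -1 to 1, where 1 is 8 degrees, a list of three; "gripper": the opening, from 0 (shut) to 1 (fully open). In form: [{"translation": [dx, dy, dz], "angular": [wx, wy, wz], "gripper": gripper}, ...]. A call has 1 to 8 rows; each row shifts and turns the commanded pose from where the row before left it, along the tool's axes as they then stand; what a row does not reach is not made up. A row lasts 1/8 s, in which the tool goes at most 62.5 mm and 10.7 degrees, less where a joint would pass 70% of its speed; a pose out of reach is approached as far as the arm can. A call with a number of a shift or a turn outside -1 to 1 is refused whole. A call with a gripper value outside its range is refused whole. The fingers move at their own pace and stop on an object; "force" is the grip in N (left out, the last holds). Time passes only in rows, so rows that do not move let the fingers close. It gives the time, the measured TCP pose, the force, the opening and the grip force at its end, in the units of the state.
- ctrl.get_obs(): the state, without advancing time (a new reading comes with each control period).
- ctrl.get_image(name): name is "scene" or "side" or "wrist"; returns a dict with "color" (400x640x3 uint8, red, green, blue), "depth" (400x640 float32, m along the optical axis (not along the pixel's ray), 0 where there is no reading), "fx", "fy", "cx", "cy" (pixels), "R" (3x3) and "t" (3): a world point X has camera coordinates R X + t. Camera axes: x right, y down, z forward; pixel columns grow to the right and rows downward; lengths in m; the calibration is good to about 2 mm. A picture is of the moment at which its call begins.
- ctrl.finish_job(): hands the job in; it is judged then, once.
The state is a dict: "t": time; "q": joint angles; "dq": joint speeds; "effort": joint torques, N m; "tool_pos": TCP position; "tool_rot": TCP orientation; "contact_force": force on the tool from outside, world axes, zero at the start; "wrist_torque": the same for the moment, N m; "opening": finger opening in m; "grip_force": force on a finger pad.
Only numpy, scipy, OpenCV 4.12 (cv2) and the standard library are available. Lean on these libraries where they do the work, as an engineer would, in place of code of your own. Each camera call takes 0.05 s, during which the arm holds its last target. There are 200 camera calls.

### The job

Clamp the pine tealight-holder blank that lies loose in the holding jig so that it can be carved: push it back until it sits flush against the stop, then screw the hold-down's lever bolt clockwise by its open lever until the strap's foot is snug on the wood, finger-tight by feel and no more (pine dents if the bolt is over-tightened), and fold the lever right down flat to lock it. Leave the other things on the table where they are.

Things in the scene. Friction and masses are not known exactly. Their poses are not given: they have to be found in the camera images.
- jig: Holding jig: plywood board 260 x 150 x 18 mm fixed on the table; origin at the centre of its underside, x towards the stop and heel, z up. On it two guide strips along x, 10 mm high, 65 mm apart inside, from x = -101 to +19 mm; the vertical lever bolt at x = +50, y = 0; two steel heel cheeks at x = +112 mm, up to 88 mm above the table.
- stop_face (a point): Point on the front face of the dark wooden stop, which the block's back must meet: jig x = +20, y = 0, 41 mm above the table. The stop is 84 mm wide, 18 mm thick, 30 mm above the board. A block pushed home has its origin at jig x = -20, y = 0, z = +18 mm.
- block: The work: pale pine block 80 (x) x 60 (y) x 46 (z) mm, about 0.13 kg, with a round pocket (40 mm wide, 15 mm deep) in its top, 15 mm off centre towards the front. It lies loose on the board between the strips, 13 to 28 mm short of the stop, and slides with about 1 N. Origin at the centre of its underside, x towards the stop, z up.
- strap: Aluminium strap 130 x 28 x 8 mm, slotted for the bolt, held up under the bolt's collar by a spring. Origin at its hinge, the heel pin (jig x = +112, z = +78 mm). Under its nose (jig x = -2 mm) is a black foot, 15 mm across, on a set screw. How far the foot stands out differs by up to 3 mm from start to start and is not measured: the turn at which it meets the block must be felt.
- bolt_pin (a point): Cross pin of the lever on the upright bolt, about 100 mm above the table; its x axis points where the lever leans and turns with the bolt. Clockwise from above screws in, 3 mm per turn; snug is 1.2 to 7 rad away; the bolt stays as left. Torque to turn: free 0.13 N m, more once the foot bears; finger-tight 0.4 to 0.6 N m (some 40 N on the wood; 12 to 17 N pushed at 34 mm); over-tight above 0.85.
- lever_tip (a point): Middle of the free end of the lever, 73.5 mm from the pin. The lever is a dark steel bar 9 mm thick (its x), 19 mm wide (its y, along the pin), z from pin to tip, with a round cam 25 mm across at the pin. Open it leans 0.6 rad off the vertical, its tip 41 mm out and 61 mm above the pin, free all round: it can be pushed round like a crank. It folds on down to the side it leans to.
- lever (a joint): Fold of the lever in rad: 0 = open (0.6 rad off the vertical), 0.97 = closed, lying level. It stays where it is left. Closing it over a snug foot takes 0.35 rising to about 0.65 N m (7 to 13 N, pressed down at 52 mm from the pin), and adds about 70 N on the wood; closed, it holds itself.
- candle: Bystander: white pillar candle, 60 mm across and 60 mm high, standing; origin under its centre.
- spare_block: Bystander: a second pine block like the work, 80 x 60 x 46 mm, on the table beside the jig; origin under its centre.
- screwdriver: Bystander: red-handled screwdriver, 190 mm, lying on the table, handle to its -x.
- carton: Bystander: flat cardboard carton 75 x 190 x 22 mm lying on the table; origin under its centre.

How it is judged:
By the outcome, as a careful person would: the job done as asked, in the order asked, and still so for the second after the job is handed in, with the robot touching nothing.
It also fails if it takes over 72 s, if anything falls off the work surface, if the arm or the gripper's body presses on something with over 40 N, if the wrist force passes 120 N, or if a joint passes its speed limit or range.

## Working session

There is one attempt and no reset: what is moved stays moved. The work goes in short steps, Python scripts to look and compute and a tool call to move; the robot and the scene stay as the last step left them, time stands still between calls to the robot, and variables do not carry over. Pictures are saved under pics/ and viewed, at most 10 in all, crops included, and the job is handed in when it is done.

Besides the shell and the picture viewer there is one more tool, called after "Emit:" by a JSON object that holds its "name" and its "arguments". drive_tool: Moves the arm, as the interface text tells. Its arguments: {"type":"object","properties":{"steps":{"type":"array"},"force":{"type":"number"}},"required":["steps"]}

```bash
mkdir -p pics; cat > h.py <<'E'
import numpy as np,cv2,pickle
from station import ctrl
def grab(n,tag):
    im=ctrl.get_image(n); pickle.dump(im,open(f'pics/{tag}.pkl','wb'))
    cv2.imwrite(f'pics/{tag}.png',cv2.cvtColor(im['color'],cv2.COLOR_RGB2BGR)); return im
def load(tag): return pickle.load(open(f'pics/{tag}.pkl','rb'))
def cloud(im):
    v,u=np.mgrid[0:400,0:640]; z=im['depth']
    c=np.stack([(u-im['cx'])/im['fx']*z,(v-im['cy'])/im['fy']*z,z],-1)
    return (c-im['t'])@im['R']   # R^T (c-t)
def proj(im,X):
    c=np.asarray(X)@im['R'].T+im['t']
    return np.stack([im['fx']*c[...,0]/c[...,2]+im['cx'],im['fy']*c[...,1]/c[...,2]+im['cy']],-1)
E
python3 - <<'E'
from h import *
for n in ('scene','side'):
    im=grab(n,n+'0'); print(n,(-im['R'].T@im['t']).round(3))
a=cv2.imread('pics/scene0.png');b=cv2.imread('pics/side0.png')
o=ctrl.get_obs();print({k:np.round(o[k],3).tolist() for k in o}, ctrl.grip_point_offset)
E
```

```text
scene [ 1.2   -0.017  1.027]
side [0.326 0.744 0.672]
{'t': 0.1, 'q': [-1.414, 0.053, 1.614, -0.0, 1.476, -0.119], 'dq': [0.001, -0.001, -0.003, 0.0, -0.0, -0.0], 'effort': [0.002, -39.49, -37.136, 0.0, 0.004, -0.0], 'tool_pos': [0.17, -0.601, 0.23], 'tool_rot': [-3.11, -0.432, 0.0], 'contact_force': [-0.305, 0.129, 0.3], 'wrist_torque': [0.009, 0.003, 0.002], 'grip_force': 0.0, 'opening': 0.085} 0.0187
```

View pics/scene0.png

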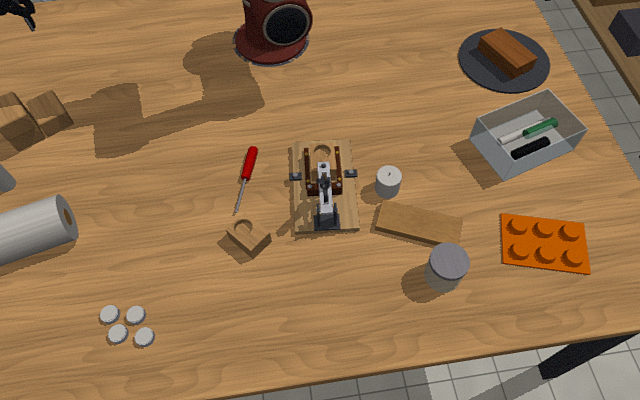

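View pics/side0.png

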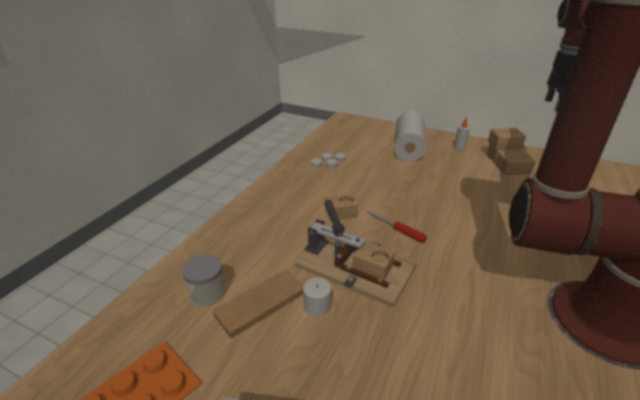

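The scene view shows the jig at about (325,188), with its stop and heel towards the camera (world +x). The block is on the robot side at (322,155), the candle at (388,182), and the spare block at (247,237). The side view shows the lever at (333,215), leaning up. Next I measure.

```bash
python3 - <<'E'
from h import *
for n,c in (('scene0',(270,120,130,130)),('side0',(280,180,150,130))):
    im=load(n);P=cloud(im);x,y,w,h=c
    Q=P.reshape(-1,3)
    m=(np.abs(Q[:,2]-.018)<.006)&(Q[:,0]>.35)&(Q[:,0]<.8)&(abs(Q[:,1])<.3)
    u=np.zeros((400,640),np.uint8);u.reshape(-1)[m]=255
    k,l,st,ce=cv2.connectedComponentsWithStats(u)
    for i in range(1,k):
        if st[i,4]>150:
            q=P[l==i]; r=cv2.minAreaRect(q[:,:2].astype(np.float32)); print(n,st[i],q.mean(0).round(3),np.round(r[0],4),np.round(r[1],4),r[2])
    # 54..68mm (block top) & high
    for lo,hi in((.058,.07),(.082,.1),(.1,.14),(.14,.18)):
        m=(P[...,2]>lo)&(P[...,2]<hi)&(P[...,0]>.35)&(P[...,0]<.8)&(abs(P[...,1])<.3)
        k,l,st,ce=cv2.connectedComponentsWithStats(m.astype(np.uint8))
        for i in range(1,k):
            if st[i,4]>8:
                q=P[l==i];r=cv2.minAreaRect(q[:,:2].astype(np.float32));print(' ',lo,st[i],q.mean(0).round(4),np.round(r[0],4),np.round(r[1],4),round(r[2],1))
    cr=cv2.imread(f'pics/{n}.png')[y:y+h,x:x+w]
    cv2.imwrite(f'pics/{n}c.png',cv2.resize(cr,None,fx=4.4,fy=4.4,interpolation=cv2.INTER_CUBIC))
a=cv2.imread('pics/scene0c.png');b=cv2.imread('pics/side0c.png');H=500
f=lambda i:cv2.resize(i,(400,int(i.shape[0]*400/i.shape[1])))
a,b=f(a),f(b);o=np.zeros((max(len(a),len(b)),800,3),np.uint8);o[:len(a),:400]=a;o[:len(b),400:]=b
cv2.imwrite('pics/c0.png',o)
E
```

```text
scene0 [ 290  139   70   94 3048] [0.569 0.075 0.019] [0.5471 0.077 ] [0.159  0.2657] 85.00416564941406
scene0 [235 146  23  66 242] [ 0.498 -0.105  0.019] [ 0.5022 -0.1087] [0.0259 0.1899] 72.25228881835938
scene0 [ 375  200   59   43 1150] [0.684 0.246 0.021] [0.6806 0.2539] [0.1351 0.0785] 65.26673126220703
  0.058 [310 142  27  30 445] [0.5025 0.0834 0.0646] [0.5016 0.0833] [0.06   0.0859] 85.4
  0.058 [377 165  25  22 400] [0.5798 0.2294 0.0611] [0.5791 0.2298] [0.0583 0.0586] 29.6
  0.058 [323 189   4   5  11] [0.6007 0.0738 0.0645] [0.6009 0.0733] [0.0037 0.0071] 6.7
  0.082 [318 161  13  18 162] [0.5528 0.0782 0.0858] [0.5551 0.0779] [0.0276 0.0472] 84.5
  0.082 [317 182  16  32 252] [0.6343 0.0683 0.0854] [0.6326 0.0681] [0.0332 0.0817] 80.7
  0.082 [332 203   6  11  34] [0.6624 0.0868 0.0878] [0.6612 0.087 ] [0.0093 0.0216] 68.4
  0.082 [431 243  15  11  75] [0.791  0.2861 0.0837] [0.7894 0.2832] [0.0334 0.0204] 88.9
  0.1 [321 176   5   4  14] [0.5949 0.07   0.1129] [0.6009 0.0696] [0.0077 0.0246] 88.5
  0.1 [325 177   6  10  33] [0.6056 0.0792 0.1101] [0.6077 0.0782] [0.0
[... 518 characters left out ...]
0   4   4  11] [0.5987 0.0775 0.0627] [0.598  0.0777] [0.0074 0.0042] 24.0
  0.058 [353 241  42  29 541] [0.5063 0.0864 0.0641] [0.5046 0.0822] [0.0645 0.0812] 84.9
  0.058 [218 271   4   9  17] [0.7836 0.2917 0.0638] [0.7847 0.291 ] [0.0033 0.0176] 17.9
  0.058 [303 277  28  23 467] [0.5799 0.2318 0.0608] [0.5802 0.2308] [0.0583 0.0576] 60.4
  0.082 [307 218  58  29 445] [0.6041 0.0765 0.086 ] [0.6037 0.0751] [0.0456 0.1389] 84.7
  0.082 [210 260  11  12  52] [0.7925 0.2874 0.0832] [0.7902 0.2841] [0.0193 0.0303] 1.5
  0.1 [327 210  17  23 187] [0.6073 0.0735 0.1188] [0.6068 0.0711] [0.0226 0.0417] 62.3
  0.14 [324 200  11  13  95] [0.6289 0.0642 0.1516] [0.6299 0.0628] [0.0194 0.0247] 82.1
```

View pics/c0.png

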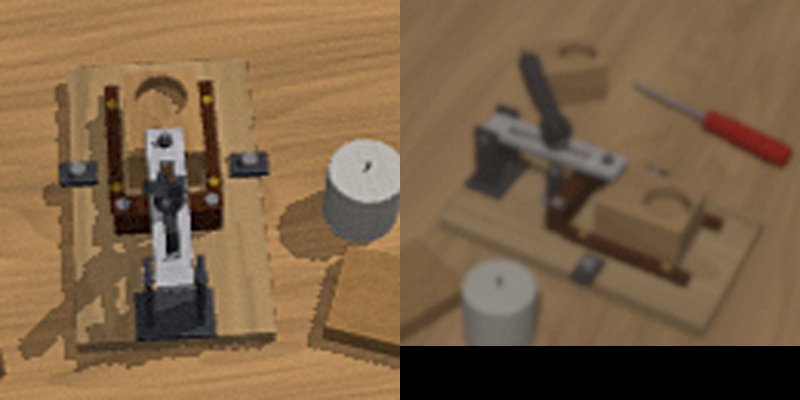

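```bash
cat > fit.py <<'E'
from h import *
from scipy.optimize import least_squares
def sdf(p,lo,hi):
    c=(np.array(lo)+hi)/2;d=np.abs(p-c)-(np.array(hi)-lo)/2
    return np.linalg.norm(np.maximum(d,0),axis=1)+np.minimum(d.max(1),0)
def rz(a): c,s=np.cos(a),np.sin(a); return np.array([[c,-s,0],[s,c,0],[0,0,1]])
def jigp(P,v): return (P-[v[0],v[1],0])@rz(v[2])
def lev(p,az,z0=.1,ph=.6):
    q=(p-[.05,0,z0])@rz(az); c,s=np.cos(ph),np.sin(ph)
    R=np.array([[c,0,s],[0,1,0],[-s,0,c]]); return q@R
def model(P,v):
    q=jigp(P,v); b=v[3]
    ds=[sdf(q,[-.13,-.075,0],[.13,.075,.018]),sdf(q,[.02,-.042,.018],[.038,.042,.048]),
     sdf(q,[b-.04,-.03,.018],[b+.04,.03,.064]),sdf(q,[-.018,-.014,.082],[.112,.014,.09]),
     sdf(q,[-.101,-.0425,.018],[.019,-.0325,.028]),sdf(q,[-.101,.0325,.018],[.019,.0425,.028]),
     sdf(lev(q,v[4],v[5]),[-.0045,-.0095,0],[.0045,.0095,.0735])]
    return np.min(np.abs(ds),0)
def fit(tags,v0):
    out=[]
    for T in tags:
        Q=np.concatenate([cloud(load(t)).reshape(-1,3) for t in T])
        q=jigp(Q,v0); Q=Q[(np.abs(q[:,0])<.135)&(np.abs(q[:,1])<.08)&(q[:,2]>.008)&(q[:,2]<.19)]
        r=least_squares(lambda v:model(Q,v),v0,loss='soft_l1',f_scale=.002,x_scale=[.01,.01,.1,.01,.3,.01])
        out.append(r.x);print(T,len(Q),r.cost*1e3,r.x.round(4))
    return out
if __name__=='__main__':
    v0=[.55,.08,-.087,-.045,-.2,.1]
    for a in(-.2,-.6): v0[4]=a; fit([['scene0'],['side0'],['scene0','side0']],v0)
E
python3 fit.py
```

```text
['scene0'] 5671 20.909452862218863 [ 0.548   0.0784 -0.0905 -0.0453 -0.3073  0.0997]
['side0'] 5648 20.092327241283584 [ 0.5512  0.079  -0.0857 -0.0462 -0.3608  0.1018]
['scene0', 'side0'] 11319 41.49994857921041 [ 0.55    0.079  -0.0873 -0.0458 -0.3448  0.1005]
['scene0'] 5671 20.909690872524944 [ 0.548   0.0784 -0.0905 -0.0453 -0.3169  0.0997]
['side0'] 5648 20.092327245604658 [ 0.5512  0.079  -0.0857 -0.0462 -0.3608  0.1018]
['scene0', 'side0'] 11319 41.49994857594901 [ 0.55    0.079  -0.0873 -0.0458 -0.3448  0.1005]
```

Fits from both views agree: the jig is at (0.550, 0.079) with yaw −0.087. The block is 25.8 mm short of the stop, within the given 13–28 mm. The pin is at z 0.1005 and the lever azimuth is about −0.43 in world axes. Now I plan the approach in front of the block.

```bash
cat > plan.py <<'E'
from h import *
from scipy.spatial.transform import Rotation as Ro
def down(yaw): # tool x at azimuth yaw, z down
    c,s=np.cos(yaw),np.sin(yaw); return Ro.from_matrix(np.array([[c,s,0],[s,-c,0],[0,0,-1]]))
def rows(wps,grip,start=None):
    """wps: (pos,yaw,n)"""
    o=ctrl.get_obs(); p=np.array(o['tool_pos']);R=Ro.from_rotvec(o['tool_rot'])
    if start: p=np.array(start[0],float);R=down(start[1])
    x=R.as_matrix()[:,0];y=np.arctan2(x[1],x[0]);k=0
    for P,Y,n in wps:
        P=np.array(P,float)
        for i in range(n,0,-1):
            dy=Y-y
            if start is None: dy=dy
            w=Ro.from_rotvec([0,0,-dy/i]); a=round(-np.degrees(dy/i)/8,2)
            d=R.inv().apply((P-p)/i)/.04; d=d.round(2); 
            p=p+R.apply(d*.04); R=R*Ro.from_rotvec([0,0,np.radians(a*8)]); y-=np.radians(a*8)
            print('%s{"translation":%s,"angular":[0,0,%g],"gripper":%g},'%('\n' if k%8==0 else '',str((d+0).tolist()).replace(' ',''),a,grip));k+=1
    print('end',p.round(4),y)
V=[.55,.079,-.087]
def jw(x,y=0): c,s=np.cos(V[2]),np.sin(V[2]); return V[0]+c*x-s*y,V[1]+s*x+c*y
E
python3 - <<'E'
from plan import *
t=jw(-.125)
rows([((.36,-.25,.23),1.6,10),((*t,.14),3.05,11),((*t,.042),3.05,3)],0)
E
```

```text
{"translation":[0.7,-0.71,0.0],"angular":[0,0,-0.95],"gripper":0},
{"translation":[0.78,-0.62,0.0],"angular":[0,0,-0.95],"gripper":0},
{"translation":[0.86,-0.51,0.0],"angular":[0,0,-0.95],"gripper":0},
{"translation":[0.92,-0.39,0.0],"angular":[0,0,-0.95],"gripper":0},
{"translation":[0.96,-0.26,0.0],"angular":[0,0,-0.95],"gripper":0},
{"translation":[0.99,-0.14,0.0],"angular":[0,0,-0.95],"gripper":0},
{"translation":[1.0,0.0,0.0],"angular":[0,0,-0.95],"gripper":0},
{"translation":[0.99,0.13,0.01],"angular":[0,0,-0.94],"gripper":0},

{"translation":[0.96,0.26,0.0],"angular":[0,0,-0.95],"gripper":0},
{"translation":[0.92,0.38,0.01],"angular":[0,0,-0.94],"gripper":0},
{"translation":[0.77,0.17,0.21],"angular":[0,0,-0.94],"gripper":0},
{"translation":[0.74,0.27,0.21],"angular":[0,0,-0.94],"gripper":0},
{"translation":[0.7,0.36,0.2],"angular":[0,0,-0.95],"gripper":0},
{"translation":[0.64,0.45,0.21],"angular":[0,0,-0.94],"gripper":0},
{"translation":[0.58,0.53,0.2],"angular":[0,0,-0.95],"gripper":0},
{"translation":[0.5,0.61,0.21],"angular":[0,0,-0.94],"gripper":0},

{"translation":[0.42,0.67,0.2],"angular":[0,0,-0.95],"gripper":0},
{"translation":[0.33,0.71,0.21],"angular":[0,0,-0.94],"gripper":0},
{"translation":[0.23,0.75,0.2],"angular":[0,0,-0.95],"gripper":0},
{"translation":[0.13,0.77,0.21],"angular":[0,0,-0.94],"gripper":0},
{"translation":[0.02,0.79,0.2],"angular":[0,0,-0.95],"gripper":0},
{"translation":[0.0,0.0,0.82],"angular":[0,0,0],"gripper":0},
{"translation":[0.0,0.0,0.82],"angular":[0,0,0],"gripper":0},
{"translation":[0.0,-0.01,0.81],"angular":[0,0,0],"gripper":0},
end [0.4253 0.0897 0.0422] 3.0501379672444937
```

Emit:
{"name": "drive_tool", "arguments": {"steps": [{"translation":[0.7,-0.71,0],"angular":[0,0,-0.95],"gripper":0},{"translation":[0.78,-0.62,0],"angular":[0,0,-0.95],"gripper":0},{"translation":[0.86,-0.51,0],"angular":[0,0,-0.95],"gripper":0},{"translation":[0.92,-0.39,0],"angular":[0,0,-0.95],"gripper":0},{"translation":[0.96,-0.26,0],"angular":[0,0,-0.95],"gripper":0},{"translation":[0.99,-0.14,0],"angular":[0,0,-0.95],"gripper":0},{"translation":[1.0,0,0],"angular":[0,0,-0.95],"gripper":0},{"translation":[0.99,0.13,0.01],"angular":[0,0,-0.94],"gripper":0}]}}

```text
t: 1.1
tool_pos: [0.3226, -0.3191, 0.2304]
tool_rot: [-2.462, -1.95, -0.0]
contact_force: [0.8, -0.9, 0.5]
opening: -0.0003
grip_force: 0.0
```

Emit:
{"name": "drive_tool", "arguments": {"steps": [{"translation":[0.96,0.26,0],"angular":[0,0,-0.95],"gripper":0},{"translation":[0.92,0.38,0.01],"angular":[0,0,-0.94],"gripper":0},{"translation":[0.77,0.17,0.21],"angular":[0,0,-0.94],"gripper":0},{"translation":[0.74,0.27,0.21],"angular":[0,0,-0.94],"gripper":0},{"translation":[0.7,0.36,0.2],"angular":[0,0,-0.95],"gripper":0},{"translation":[0.64,0.45,0.21],"angular":[0,0,-0.94],"gripper":0},{"translation":[0.58,0.53,0.2],"angular":[0,0,-0.95],"gripper":0},{"translation":[0.5,0.61,0.21],"angular":[0,0,-0.94],"gripper":0}]}}

```text
t: 2.1
tool_pos: [0.3955, -0.064, 0.1802]
tool_rot: [-1.147, -2.924, -0.0]
contact_force: [0.9, -0.1, 0.2]
opening: 0.0001
grip_force: 0.0
```

Emit:
{"name": "drive_tool", "arguments": {"steps": [{"translation":[0.42,0.67,0.2],"angular":[0,0,-0.95],"gripper":0},{"translation":[0.33,0.71,0.21],"angular":[0,0,-0.94],"gripper":0},{"translation":[0.23,0.75,0.2],"angular":[0,0,-0.95],"gripper":0},{"translation":[0.13,0.77,0.21],"angular":[0,0,-0.94],"gripper":0},{"translation":[0.02,0.79,0.2],"angular":[0,0,-0.95],"gripper":0},{"translation":[0,0,0],"angular":[0,0,0],"gripper":0}]}}

```text
t: 2.85
tool_pos: [0.4246, 0.0905, 0.1389]
tool_rot: [-0.139, -3.136, 0.0]
contact_force: [-0.4, 0.4, -0.0]
opening: 0.0
grip_force: 0.0
```

Emit:
{"name": "drive_tool", "arguments": {"steps": [{"translation":[0,0,0.8],"angular":[0,0,0],"gripper":0},{"translation":[0,0,0.8],"angular":[0,0,0],"gripper":0},{"translation":[0,0,0.8],"angular":[0,0,0],"gripper":0},{"translation":[-0.25,0,0],"angular":[0,0,0],"gripper":0},{"translation":[-0.25,0,0],"angular":[0,0,0],"gripper":0},{"translation":[-0.2,0,0],"angular":[0,0,0],"gripper":0},{"translation":[-0.1,0,0],"angular":[0,0,0],"gripper":0}]}}

```text
t: 3.72
tool_pos: [0.4589, 0.0862, 0.0455]
tool_rot: [0.144, 3.136, 0.0]
contact_force: [-0.7, 0.4, -0.6]
opening: -0.0007
grip_force: 0.5
```

Emit:
{"name": "drive_tool", "arguments": {"steps": [{"translation":[-0.1,0,0],"angular":[0,0,0],"gripper":0},{"translation":[-0.1,0,0],"angular":[0,0,0],"gripper":0},{"translation":[-0.1,0,0],"angular":[0,0,0],"gripper":0},{"translation":[-0.08,0,0],"angular":[0,0,0],"gripper":0}]}}

```text
t: 4.22
tool_pos: [0.4727, 0.085, 0.0441]
tool_rot: [-0.143, -3.138, -0.0]
contact_force: [-1.9, -0.1, 0.5]
opening: -0.0002
grip_force: 0.5
```

Emit:
{"name": "drive_tool", "arguments": {"steps": [{"translation":[-0.06,0,0],"angular":[0,0,0],"gripper":0},{"translation":[-0.06,0,0],"angular":[0,0,0],"gripper":0},{"translation":[0,0,0],"angular":[0,0,0],"gripper":0}]}}

```text
t: 4.6
tool_pos: [0.4774, 0.0845, 0.044]
tool_rot: [0.144, 3.138, -0.0]
contact_force: [-0.4, -0.2, -1.1]
opening: 0.0001
grip_force: 0.1
```

Emit:
{"name": "drive_tool", "arguments": {"steps": [{"translation":[-0.03,0,0],"angular":[0,0,0],"gripper":0},{"translation":[0,0,0],"angular":[0,0,0],"gripper":0}]}}

```text
t: 4.85
tool_pos: [0.4774, 0.0845, 0.0439]
tool_rot: [-0.143, -3.135, 0.0]
contact_force: [-5.6, 1.0, 4.0]
opening: 0.0004
grip_force: 2.6
```

Emit:
{"name": "drive_tool", "arguments": {"steps": [{"translation":[-0.04,0,0],"angular":[0,0,0],"gripper":0},{"translation":[0,0,0],"angular":[0,0,0],"gripper":0}]}}

```text
t: 5.1
tool_pos: [0.4774, 0.0845, 0.0436]
tool_rot: [-0.143, -3.131, 0.0]
contact_force: [-11.7, 0.9, 8.0]
opening: -0.0001
grip_force: 5.4
```

```bash
python3 - <<'E'
from fit import *
grab('scene','scene1');grab('side','side1')
fit([['side1'],['scene1','side1']],[.55,.079,-.087,-.02,-.345,.1])
E
```

```text
['side1'] 6210 143.84045228666054 [ 0.5468  0.0795 -0.0877 -0.0312 -0.3037  0.0969]
['scene1', 'side1'] 12698 285.8846426578253 [ 0.5456  0.0795 -0.0894 -0.0269 -0.2999  0.0968]
```

Emit:
{"name": "drive_tool", "arguments": {"steps": [{"translation":[0.1,0,0],"angular":[0,0,0],"gripper":0},{"translation":[0.4,0,0],"angular":[0,0,0],"gripper":0},{"translation":[0.2,0,-1],"angular":[0,0,0],"gripper":0},{"translation":[0,0,-1],"angular":[0,0,0],"gripper":0.5},{"translation":[0,0,-1],"angular":[0,0,0],"gripper":0.5},{"translation":[0,0,-1],"angular":[0,0,0],"gripper":0.5},{"translation":[0,0,0],"angular":[0,0,0],"gripper":0.5}]}}

```text
t: 6.08
tool_pos: [0.4549, 0.0868, 0.2088]
tool_rot: [0.143, 3.129, 0.001]
contact_force: [-0.3, 1.0, 0.8]
opening: 0.0428
grip_force: 0.0
```

```bash
python3 - <<'E'
from fit import *
grab('side','side2');grab('scene','scene2')
r=fit([['side2'],['side2','side0']],[.55,.079,-.087,-.02,-.345,.1])
im=cv2.imread('pics/side2.png')[180:310,280:430];cv2.imwrite('pics/side2c.png',cv2.resize(im,None,fx=4,fy=4,interpolation=cv2.INTER_CUBIC))
from plan import *
a=-.432;print(ctrl.get_obs()['q'])
rows([((.5998+.034*np.cos(a),.0746+.034*np.sin(a),.2),np.pi+a,5),((.5998+.034*np.cos(a),.0746+.034*np.sin(a),.135),np.pi+a,3)],.5)
E
```

```text
['side2'] 5613 19.729232490635635 [ 0.552   0.0788 -0.0865 -0.0217 -0.362   0.1024]
['side2', 'side0'] 11257 44.12100937799706 [ 0.5512  0.0789 -0.0865 -0.043  -0.3552  0.1017]
[ 2.77585116e-02 -3.42048105e-01  2.01274051e+00 -4.86961384e-05
  1.46963431e+00 -1.45163597e+00]

{"translation":[-0.9,-0.05,0.02],"angular":[0,0,0.49],"gripper":0.5},
{"translation":[-0.9,0.01,0.02],"angular":[0,0,0.49],"gripper":0.5},
{"translation":[-0.9,0.07,0.02],"angular":[0,0,0.49],"gripper":0.5},
{"translation":[-0.89,0.14,0.02],"angular":[0,0,0.48],"gripper":0.5},
{"translation":[-0.88,0.19,0.03],"angular":[0,0,0.49],"gripper":0.5},
{"translation":[0.0,0.0,0.54],"angular":[0,0,-0],"gripper":0.5},
{"translation":[0.0,0.0,0.54],"angular":[0,0,-0],"gripper":0.5},
{"translation":[0.0,0.0,0.54],"angular":[0,0,-0],"gripper":0.5},
end [0.6308 0.0603 0.1352] 2.7095073644322882
```

View pics/side2c.png

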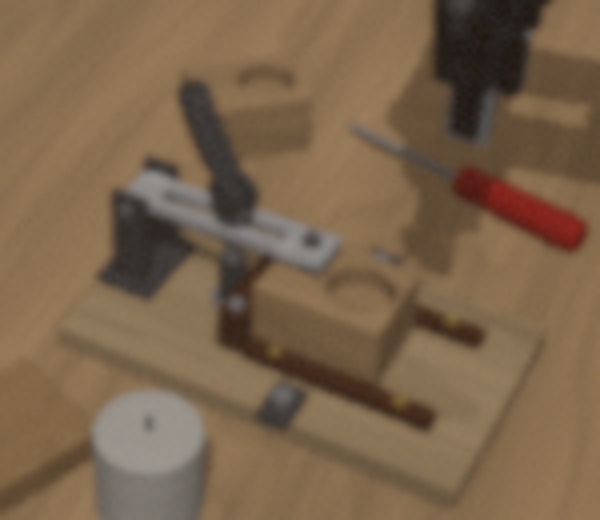

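The side view shows the block against the stop at about (240,300), the strap raised and the lever at (215,150). Now I straddle the lever.

Emit:
{"name": "drive_tool", "arguments": {"steps": [{"translation":[-0.9,-0.05,0.02],"angular":[0,0,0.49],"gripper":0.5},{"translation":[-0.9,0.01,0.02],"angular":[0,0,0.49],"gripper":0.5},{"translation":[-0.9,0.07,0.02],"angular":[0,0,0.49],"gripper":0.5},{"translation":[-0.89,0.14,0.02],"angular":[0,0,0.48],"gripper":0.5},{"translation":[-0.88,0.19,0.03],"angular":[0,0,0.49],"gripper":0.5},{"translation":[0,0,0],"angular":[0,0,0],"gripper":0.5}]}}

```text
t: 6.92
tool_pos: [0.6307, 0.0598, 0.1964]
tool_rot: [-0.674, -3.064, 0.001]
contact_force: [-0.2, -0.0, -0.3]
opening: 0.0427
grip_force: 0.0
```

```bash
python3 - <<'E'
from fit import *
im=grab('wrist','w0');P=cloud(im)
# lever points: high
m=(P[...,2]>.125)&(P[...,2]<.168)&(np.hypot(P[...,0]-.63,P[...,1]-.06)<.05)
for lo in(.13,.14,.15,.155):
    q=P[m&(P[...,2]>lo)&(P[...,2]<lo+.008)];print(lo,len(q),q.mean(0).round(4) if len(q) else '')
cr=im['color'];cv2.imwrite('pics/w0.png',cr[...,::-1])
print(proj(im,[[.6307,.0604,.15],[.5998,.0746,.1125]]))
E
```

```text
0.13 373 [0.6137 0.0644 0.1342]
0.14 399 [0.62  0.062 0.144]
0.15 510 [0.6274 0.0589 0.1545]
0.155 625 [0.6309 0.0574 0.1587]
[[327.43965094 227.44907131]
 [326.97264345 158.98470137]]
```

View pics/w0.png

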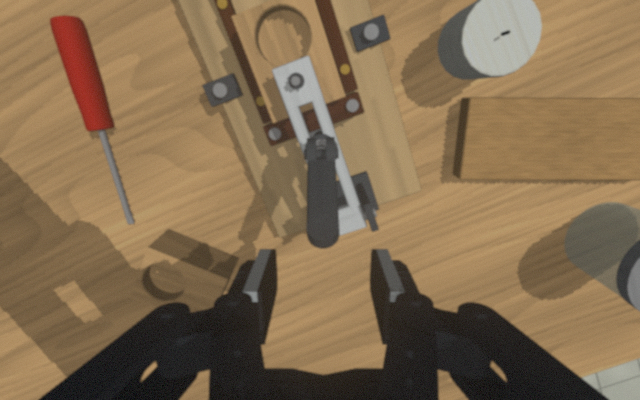

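The wrist view shows the lever (322,190) centred between the fingers (258…390). Descend and narrow.

Emit:
{"name": "drive_tool", "arguments": {"steps": [{"translation":[0,0,0.75],"angular":[0,0,0],"gripper":0.5},{"translation":[0,0,0.75],"angular":[0,0,0],"gripper":0.4},{"translation":[0,0,0],"angular":[0,0,0],"gripper":0.3},{"translation":[0,0,0],"angular":[0,0,0],"gripper":0.3}], "force": 60}}

```text
t: 7.48
tool_pos: [0.6303, 0.0605, 0.1406]
tool_rot: [0.673, 3.068, 0.0]
contact_force: [0.6, -1.0, -0.0]
opening: 0.0254
grip_force: 0.0
```

Emit:
{"name": "drive_tool", "arguments": {"steps": [{"translation":[0.008,-0.118,0],"angular":[0,0,1],"gripper":0.3},{"translation":[0.008,-0.118,0],"angular":[0,0,1],"gripper":0.3},{"translation":[0.008,-0.118,0],"angular":[0,0,1],"gripper":0.3},{"translation":[0.008,-0.118,0],"angular":[0,0,1],"gripper":0.3}]}}

```text
t: 7.98
tool_pos: [0.62, 0.0469, 0.1422]
tool_rot: [1.497, 2.757, 0.007]
contact_force: [3.4, 2.3, -1.1]
opening: 0.0258
grip_force: 2.1
```

```bash
cat > st.py <<'E'
from plan import *
B=np.array([.5998,.0746])
def st():
    o=ctrl.get_obs();p=np.array(o['tool_pos']);x=Ro.from_rotvec(o['tool_rot']).as_matrix()[:,0];d=p[:2]-B
    r=np.hypot(*d);az=np.arctan2(d[1],d[0]);f=np.array(o['contact_force'])
    ft=f[0]*-np.sin(az)+f[1]*np.cos(az)
    print('t',o['t'],'r',r.round(4),'az',az.round(3),'tool',np.arctan2(-x[1],-x[0]).round(3),'F',f.round(1),'Ft(ccw)',ft.round(1),'tau',(ft*r).round(3),'Tz',np.round(o['wrist_torque'],2),'q6',round(o['q'][5],2),'z',p[2].round(4),'op',round(o['opening'],4))
st()
E
python3 st.py
```

```text
t 7.975 r 0.0343 az -0.942 tool -0.995 F [ 3.4  2.3 -1.1] Ft(ccw) 4.1 tau 0.141 Tz [ 0.4  -0.59 -0.01] q6 -0.62 z 0.1422 op 0.0258
```

Emit:
{"name": "drive_tool", "arguments": {"steps": [{"translation":[0.008,-0.118,0],"angular":[0,0,1],"gripper":0.3},{"translation":[0.008,-0.118,0],"angular":[0,0,1],"gripper":0.3},{"translation":[0.008,-0.118,0],"angular":[0,0,1],"gripper":0.3}]}}

```text
t: 8.35
tool_pos: [0.6074, 0.0408, 0.1423]
tool_rot: [2.037, 2.384, 0.007]
contact_force: [6.3, -1.5, -2.4]
opening: 0.0259
grip_force: 2.5
```

```bash
python3 st.py
```

```text
t 8.35 r 0.0347 az -1.35 tool -1.414 F [ 6.3 -1.5 -2.4] Ft(ccw) 5.8 tau 0.201 Tz [-0.16 -0.82  0.02] q6 -0.21 z 0.1423 op 0.0259
```

Emit:
{"name": "drive_tool", "arguments": {"steps": [{"translation":[0.008,-0.118,0],"angular":[0,0,1],"gripper":0.3},{"translation":[0.008,-0.118,0],"angular":[0,0,1],"gripper":0.3}]}}

```text
t: 8.6
tool_pos: [0.5981, 0.0397, 0.1424]
tool_rot: [2.348, 2.077, 0.007]
contact_force: [4.3, -3.6, -2.6]
opening: 0.0253
grip_force: 2.7
```

```bash
python3 st.py
```

```text
t 8.6 r 0.0349 az -1.62 tool -1.693 F [ 4.3 -3.6 -2.6] Ft(ccw) 4.4 tau 0.155 Tz [-0.56 -0.81 -0.05] q6 0.07 z 0.1424 op 0.0253
```

Emit:
{"name": "drive_tool", "arguments": {"steps": [{"translation":[0.008,-0.118,0],"angular":[0,0,1],"gripper":0.3},{"translation":[0.008,-0.118,0],"angular":[0,0,1],"gripper":0.3},{"translation":[0.008,-0.118,0],"angular":[0,0,1],"gripper":0.3}]}}

```text
t: 8.98
tool_pos: [0.5844, 0.0432, 0.1424]
tool_rot: [2.728, 1.543, 0.006]
contact_force: [3.8, -7.4, -2.1]
opening: 0.0258
grip_force: 3.1
```

```bash
python3 st.py
```

```text
t 8.975 r 0.035 az -2.028 tool -2.112 F [ 3.8 -7.4 -2.1] Ft(ccw) 6.7 tau 0.233 Tz [-1.08 -0.44 -0.04] q6 0.49 z 0.1424 op 0.0258
```

Emit:
{"name": "drive_tool", "arguments": {"steps": [{"translation":[0.008,-0.118,0],"angular":[0,0,1],"gripper":0.3},{"translation":[0.008,-0.118,0],"angular":[0,0,1],"gripper":0.3}]}}

```text
t: 9.22
tool_pos: [0.5764, 0.0488, 0.1423]
tool_rot: [2.917, 1.148, 0.004]
contact_force: [1.6, -7.1, -0.3]
opening: 0.0256
grip_force: 3.2
```

```bash
python3 st.py
```

```text
t 9.225 r 0.0348 az -2.307 tool -2.392 F [ 1.6 -7.1 -0.3] Ft(ccw) 6.0 tau 0.208 Tz [-1.32 -0.13 -0.  ] q6 0.78 z 0.1423 op 0.0256
```

Emit:
{"name": "drive_tool", "arguments": {"steps": [{"translation":[0.008,-0.118,0],"angular":[0,0,1],"gripper":0.3},{"translation":[0.008,-0.118,0],"angular":[0,0,1],"gripper":0.3}]}}

```text
t: 9.48
tool_pos: [0.5703, 0.0565, 0.142]
tool_rot: [3.049, 0.731, 0.003]
contact_force: [-2.3, -7.7, -0.4]
opening: 0.0254
grip_force: 3.1
```

```bash
python3 st.py
```

```text
t 9.475 r 0.0346 az -2.592 tool -2.671 F [-2.3 -7.7 -0.4] Ft(ccw) 5.4 tau 0.187 Tz [-1.25  0.18  0.  ] q6 1.07 z 0.142 op 0.0254
```

Still the free torque; on with 3 rows.

Emit:
{"name": "drive_tool", "arguments": {"steps": [{"translation":[0.008,-0.118,0],"angular":[0,0,1],"gripper":0.3},{"translation":[0.008,-0.118,0],"angular":[0,0,1],"gripper":0.3},{"translation":[0.008,-0.118,0],"angular":[0,0,1],"gripper":0.3}]}}

```text
t: 9.85
tool_pos: [0.5657, 0.0707, 0.1416]
tool_rot: [3.136, 0.081, 0.0]
contact_force: [-3.4, -6.4, 1.3]
opening: 0.0257
grip_force: 2.8
```

```bash
python3 st.py
```

```text
t 9.85 r 0.0344 az -3.028 tool -3.09 F [-3.4 -6.4  1.3] Ft(ccw) 5.9 tau 0.204 Tz [-0.99  0.58 -0.02] q6 1.52 z 0.1416 op 0.0257
```

Emit:
{"name": "drive_tool", "arguments": {"steps": [{"translation":[0.008,-0.118,0],"angular":[0,0,1],"gripper":0.3},{"translation":[0.008,-0.118,0],"angular":[0,0,1],"gripper":0.3},{"translation":[0.008,-0.118,0],"angular":[0,0,1],"gripper":0.3}]}}

```text
t: 10.22
tool_pos: [0.5673, 0.0854, 0.1413]
tool_rot: [3.086, -0.572, -0.001]
contact_force: [-4.0, -4.2, 0.3]
opening: 0.0254
grip_force: 2.5
```

```bash
python3 st.py
```

```text
t 10.225 r 0.0342 az 2.821 tool 2.775 F [-4.  -4.2  0.3] Ft(ccw) 5.2 tau 0.179 Tz [-0.53  0.68  0.  ] q6 1.96 z 0.1413 op 0.0254
```

Emit:
{"name": "drive_tool", "arguments": {"steps": [{"translation":[0.008,-0.118,0],"angular":[0,0,1],"gripper":0.3},{"translation":[0.008,-0.118,0],"angular":[0,0,1],"gripper":0.3},{"translation":[0.008,-0.118,0],"angular":[0,0,1],"gripper":0.3}]}}

```text
t: 10.6
tool_pos: [0.5751, 0.0977, 0.1411]
tool_rot: [2.901, -1.202, 0.0]
contact_force: [-3.1, -3.0, -1.3]
opening: 0.0256
grip_force: 2.1
```

```bash
python3 st.py
```

```text
t 10.6 r 0.0338 az 2.391 tool 2.356 F [-3.1 -3.  -1.3] Ft(ccw) 4.3 tau 0.147 Tz [-0.48  0.49  0.01] q6 2.4 z 0.1411 op 0.0256
```

Emit:
{"name": "drive_tool", "arguments": {"steps": [{"translation":[0.008,-0.118,0],"angular":[0,0,1],"gripper":0.3},{"translation":[0.008,-0.118,0],"angular":[0,0,1],"gripper":0.3},{"translation":[0.008,-0.118,0],"angular":[0,0,1],"gripper":0.3}]}}

```text
t: 10.98
tool_pos: [0.5869, 0.1053, 0.1408]
tool_rot: [2.588, -1.778, 0.001]
contact_force: [-3.1, -3.0, -1.6]
opening: 0.0256
grip_force: 1.7
```

```bash
python3 st.py
```

```text
t 10.975 r 0.0333 az 1.968 tool 1.937 F [-3.1 -3.  -1.6] Ft(ccw) 4.1 tau 0.135 Tz [-0.51  0.34  0.08] q6 2.83 z 0.1408 op 0.0256
```

Emit:
{"name": "drive_tool", "arguments": {"steps": [{"translation":[0,0.05,0],"angular":[0,0,0],"gripper":0.5},{"translation":[0,0,-0.5],"angular":[0,0,0],"gripper":0.5},{"translation":[0,0,-0.6],"angular":[0,0,-0.5],"gripper":0.5},{"translation":[0,0,0],"angular":[0,0,-1],"gripper":0.5},{"translation":[0,0,0],"angular":[0,0,-1],"gripper":0.5},{"translation":[0,0,0],"angular":[0,0,-1],"gripper":0.5},{"translation":[0,0,0],"angular":[0,0,-1],"gripper":0.5},{"translation":[0,0,0],"angular":[0,0,-1],"gripper":0.5}]}}

```text
t: 11.98
tool_pos: [0.5863, 0.1054, 0.1865]
tool_rot: [-3.069, 0.664, -0.005]
contact_force: [0.4, 0.4, -0.9]
opening: 0.0427
grip_force: 0.0
```

Emit:
{"name": "drive_tool", "arguments": {"steps": [{"translation":[0,0,0],"angular":[0,0,-1],"gripper":0.5},{"translation":[0,0,0],"angular":[0,0,-1],"gripper":0.5},{"translation":[0,0,0],"angular":[0,0,-1],"gripper":0.5},{"translation":[0,0,0],"angular":[0,0,-1],"gripper":0.5},{"translation":[0,0,0],"angular":[0,0,-1],"gripper":0.5},{"translation":[0,0,0],"angular":[0,0,-1],"gripper":0.5},{"translation":[0,0,0],"angular":[0,0,-1],"gripper":0.5},{"translation":[0,0,0],"angular":[0,0,-1],"gripper":0.5}]}}

```text
t: 12.98
tool_pos: [0.5863, 0.1055, 0.1866]
tool_rot: [2.955, 1.064, 0.006]
contact_force: [-0.5, 0.1, 0.1]
opening: 0.0427
grip_force: 0.0
```

Emit:
{"name": "drive_tool", "arguments": {"steps": [{"translation":[0,0,0],"angular":[0,0,-1],"gripper":0.5},{"translation":[0,0,0],"angular":[0,0,-1],"gripper":0.5},{"translation":[0,0,0],"angular":[0,0,-1],"gripper":0.5},{"translation":[0,0,0],"angular":[0,0,-1],"gripper":0.5},{"translation":[0,0,0],"angular":[0,0,-1],"gripper":0.5},{"translation":[0,0,0],"angular":[0,0,-1],"gripper":0.5},{"translation":[0,0,0],"angular":[0,0,-1],"gripper":0.5},{"translation":[0,0,0],"angular":[0,0,-1],"gripper":0.5}]}}

```text
t: 13.98
tool_pos: [0.5863, 0.1055, 0.1865]
tool_rot: [1.941, 2.467, 0.004]
contact_force: [0.6, -0.0, -0.1]
opening: 0.0424
grip_force: 0.0
```

Emit:
{"name": "drive_tool", "arguments": {"steps": [{"translation":[0,0,0],"angular":[0,0,-1],"gripper":0.5},{"translation":[0,0,0],"angular":[0,0,0],"gripper":0.5}]}}

```text
t: 14.22
tool_pos: [0.5862, 0.1054, 0.1861]
tool_rot: [1.773, 2.59, 0.003]
contact_force: [0.3, -0.5, 0.3]
opening: 0.0427
grip_force: 0.0
```

```bash
python3 st.py; python3 - <<'E'
from h import *
im=grab('wrist','w1');P=cloud(im)
m=(np.hypot(P[...,0]-.6,P[...,1]-.075)<.06)
for lo in(.125,.135,.145,.152):
    q=P[m&(P[...,2]>lo)&(P[...,2]<lo+.008)];d=q.mean(0)-[.5998,.0746,0];print(lo,len(q),q.mean(0).round(4),np.arctan2(d[1],d[0]))
E
```

```text
t 14.225 r 0.0337 az 1.986 tool -1.2 F [ 0.3 -0.5  0.3] Ft(ccw) -0.1 tau -0.002 Tz [-0.05 -0.01 -0.03] q6 -0.32 z 0.1861 op 0.0427
0.125 68 [0.5906 0.0859 0.1292] 2.2547470607899074
0.135 78 [0.5878 0.0922 0.1391] 2.1697589894286384
0.145 108 [0.5842 0.1003 0.1497] 2.1166735676546238
0.152 575 [0.5805 0.1072 0.1567] 2.1058292263251692
```

View pics/w1.png

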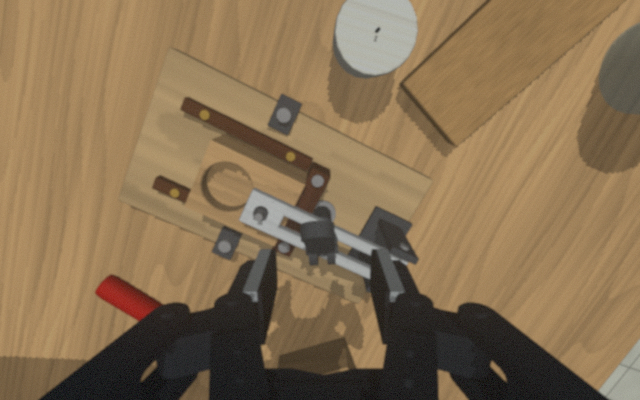

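The wrist view shows the lever end-on at (318,240), between the fingers (260…390). The measured lever azimuth is about 2.08. Descend and go on.

Emit:
{"name": "drive_tool", "arguments": {"steps": [{"translation":[0,0,0.6],"angular":[0,0,0],"gripper":0.5},{"translation":[0,0,0.6],"angular":[0,0,0],"gripper":0.3},{"translation":[0,0,0],"angular":[0,0,0],"gripper":0.3},{"translation":[0,0,0],"angular":[0,0,0],"gripper":0.3},{"translation":[-0.008,0.118,0],"angular":[0,0,1],"gripper":0.3},{"translation":[-0.008,0.118,0],"angular":[0,0,1],"gripper":0.3}]}}

```text
t: 15.02
tool_pos: [0.5945, 0.1069, 0.1371]
tool_rot: [2.123, 2.315, -0.002]
contact_force: [-3.0, -2.2, -0.5]
opening: 0.0256
grip_force: 1.7
```

```bash
python3 st.py
```

```text
t 15.025 r 0.0328 az 1.732 tool -1.484 F [-3.  -2.2 -0.5] Ft(ccw) 3.3 tau 0.109 Tz [-0.36  0.51  0.04] q6 -0.03 z 0.1371 op 0.0256
```

Emit:
{"name": "drive_tool", "arguments": {"steps": [{"translation":[-0.008,0.118,0],"angular":[0,0,1],"gripper":0.3},{"translation":[-0.008,0.118,0],"angular":[0,0,1],"gripper":0.3}]}}

```text
t: 15.28
tool_pos: [0.6038, 0.1066, 0.1369]
tool_rot: [2.425, 1.997, -0.002]
contact_force: [-4.5, -1.4, 0.6]
opening: 0.0258
grip_force: 1.6
```

```bash
python3 st.py
```

```text
t 15.275 r 0.0323 az 1.446 tool -1.763 F [-4.5 -1.4  0.6] Ft(ccw) 4.3 tau 0.139 Tz [-0.32  0.59  0.01] q6 0.25 z 0.1369 op 0.0258
```

Emit:
{"name": "drive_tool", "arguments": {"steps": [{"translation":[0.005,0.118,0],"angular":[0,0,1],"gripper":0.3},{"translation":[0.005,0.118,0],"angular":[0,0,1],"gripper":0.3}]}}

```text
t: 15.52
tool_pos: [0.6129, 0.1048, 0.1368]
tool_rot: [-2.679, -1.641, 0.002]
contact_force: [-3.9, -0.4, -0.9]
opening: 0.0253
grip_force: 1.6
```

```bash
python3 st.py
```

```text
t 15.525 r 0.0329 az 1.163 tool -2.043 F [-3.9 -0.4 -0.9] Ft(ccw) 3.4 tau 0.111 Tz [-0.09  0.55  0.04] q6 0.52 z 0.1368 op 0.0253
```

Emit:
{"name": "drive_tool", "arguments": {"steps": [{"translation":[0,0.118,0],"angular":[0,0,1],"gripper":0.3},{"translation":[0,0.118,0],"angular":[0,0,1],"gripper":0.3}]}}

```text
t: 15.78
tool_pos: [0.6209, 0.1003, 0.1368]
tool_rot: [-2.881, -1.252, 0.002]
contact_force: [-4.0, 1.2, 0.4]
opening: 0.0254
grip_force: 1.6
```

```bash
python3 st.py
```

```text
t 15.775 r 0.0333 az 0.885 tool -2.322 F [-4.   1.2  0.4] Ft(ccw) 3.8 tau 0.128 Tz [0.04 0.62 0.05] q6 0.79 z 0.1368 op 0.0254
```

Emit:
{"name": "drive_tool", "arguments": {"steps": [{"translation":[-0.008,0.118,0],"angular":[0,0,1],"gripper":0.3},{"translation":[-0.008,0.118,0],"angular":[0,0,1],"gripper":0.3}]}}

```text
t: 16.02
tool_pos: [0.6268, 0.0934, 0.1368]
tool_rot: [-3.026, -0.838, 0.002]
contact_force: [-4.0, 2.0, 0.2]
opening: 0.0256
grip_force: 1.8
```

```bash
python3 st.py
```

```text
t 16.025 r 0.0329 az 0.61 tool -2.601 F [-4.   2.   0.2] Ft(ccw) 4.0 tau 0.13 Tz [0.28 0.63 0.06] q6 1.06 z 0.1368 op 0.0256
```

Emit:
{"name": "drive_tool", "arguments": {"steps": [{"translation":[0,0.118,0],"angular":[0,0,1],"gripper":0.3},{"translation":[0,0.118,0],"angular":[0,0,1],"gripper":0.3}]}}

```text
t: 16.27
tool_pos: [0.631, 0.0855, 0.1368]
tool_rot: [-3.113, -0.409, 0.002]
contact_force: [-4.1, 2.6, -1.2]
opening: 0.0257
grip_force: 2.1
```

```bash
python3 st.py
```

```text
t 16.275 r 0.033 az 0.337 tool -2.88 F [-4.1  2.6 -1.2] Ft(ccw) 3.8 tau 0.126 Tz [0.53 0.63 0.08] q6 1.33 z 0.1368 op 0.0257
```

Emit:
{"name": "drive_tool", "arguments": {"steps": [{"translation":[0,0.118,0],"angular":[0,0,1],"gripper":0.3},{"translation":[0,0.118,0],"angular":[0,0,1],"gripper":0.3}]}}

```text
t: 16.52
tool_pos: [0.6328, 0.0768, 0.1367]
tool_rot: [-3.138, 0.028, 0.003]
contact_force: [-3.3, 4.9, -0.7]
opening: 0.0262
grip_force: 2.6
```

```bash
python3 st.py
```

```text
t 16.525 r 0.0331 az 0.068 tool 3.124 F [-3.3  4.9 -0.7] Ft(ccw) 5.2 tau 0.171 Tz [0.84 0.58 0.04] q6 1.59 z 0.1367 op 0.0262
```

Emit:
{"name": "drive_tool", "arguments": {"steps": [{"translation":[0,0.118,0],"angular":[0,0,1],"gripper":0.3},{"translation":[0,0.059,0],"angular":[0,0,0.5],"gripper":0.3}]}}

```text
t: 16.77
tool_pos: [0.6327, 0.0702, 0.1368]
tool_rot: [-3.118, 0.353, 0.002]
contact_force: [-2.4, 6.5, -0.7]
opening: 0.0256
grip_force: 2.8
```

```bash
python3 st.py
```

```text
t 16.775 r 0.0331 az -0.133 tool 2.916 F [-2.4  6.5 -0.7] Ft(ccw) 6.1 tau 0.202 Tz [ 0.99  0.46 -0.02] q6 1.79 z 0.1368 op 0.0256
```

Emit:
{"name": "drive_tool", "arguments": {"steps": [{"translation":[0,0.118,0],"angular":[0,0,1],"gripper":0.3},{"translation":[0,0.059,0],"angular":[0,0,0.5],"gripper":0.3}]}}

```text
t: 17.02
tool_pos: [0.6312, 0.0638, 0.1369]
tool_rot: [-3.063, 0.676, 0.001]
contact_force: [-0.7, 7.7, -1.5]
opening: 0.0257
grip_force: 3.3
```

```bash
python3 st.py
```

```text
t 17.025 r 0.0332 az -0.331 tool 2.707 F [-0.7  7.7 -1.5] Ft(ccw) 7.1 tau 0.234 Tz [1.16 0.04 0.08] q6 1.99 z 0.1369 op 0.0257
```

Emit:
{"name": "drive_tool", "arguments": {"steps": [{"translation":[0,0.118,0],"angular":[0,0,1],"gripper":0.3},{"translation":[0,0.059,0],"angular":[0,0,0.5],"gripper":0.3}]}}

```text
t: 17.27
tool_pos: [0.6285, 0.0579, 0.137]
tool_rot: [-2.975, 0.992, -0.001]
contact_force: [1.3, 8.1, -3.2]
opening: 0.0257
grip_force: 3.8
```

```bash
python3 st.py
```

```text
t 17.275 r 0.0332 az -0.527 tool 2.498 F [ 1.3  8.1 -3.2] Ft(ccw) 7.6 tau 0.253 Tz [ 1.29 -0.2   0.09] q6 2.18 z 0.137 op 0.0257
```

Emit:
{"name": "drive_tool", "arguments": {"steps": [{"translation":[0,0.118,0],"angular":[0,0,1],"gripper":0.3},{"translation":[0,0.059,0],"angular":[0,0,0.5],"gripper":0.3}]}}

```text
t: 17.52
tool_pos: [0.6247, 0.0526, 0.1371]
tool_rot: [-2.853, 1.297, -0.002]
contact_force: [3.7, 8.7, -3.9]
opening: 0.0257
grip_force: 4.3
```

```bash
python3 st.py
```

```text
t 17.525 r 0.0333 az -0.724 tool 2.288 F [ 3.7  8.7 -3.9] Ft(ccw) 9.0 tau 0.299 Tz [ 1.3  -0.59  0.05] q6 2.39 z 0.1371 op 0.0257
```

Emit:
{"name": "drive_tool", "arguments": {"steps": [{"translation":[0,0.118,0],"angular":[0,0,1],"gripper":0.3},{"translation":[0,0.1,0],"angular":[0,0,0.8],"gripper":0.3}]}}

```text
t: 17.77
tool_pos: [0.6188, 0.0471, 0.1373]
tool_rot: [-2.666, 1.645, -0.005]
contact_force: [8.2, 8.6, -6.1]
opening: 0.0257
grip_force: 5.7
```

```bash
python3 st.py
```

```text
t 17.775 r 0.0334 az -0.965 tool 2.036 F [ 8.2  8.6 -6.1] Ft(ccw) 11.6 tau 0.39 Tz [ 1.36 -1.19  0.14] q6 2.63 z 0.1373 op 0.0257
```

Emit:
{"name": "drive_tool", "arguments": {"steps": [{"translation":[0,0.06,0],"angular":[0,0,0.5],"gripper":0.3},{"translation":[0,0.06,0],"angular":[0,0,0.5],"gripper":0.3}]}}

```text
t: 18.02
tool_pos: [0.615, 0.0447, 0.1374]
tool_rot: [-2.546, 1.825, -0.007]
contact_force: [9.7, 6.7, -7.5]
opening: 0.0257
grip_force: 5.9
```

```bash
python3 st.py
```

```text
t 18.025 r 0.0336 az -1.1 tool 1.898 F [ 9.7  6.7 -7.5] Ft(ccw) 11.6 tau 0.391 Tz [ 1.18 -1.5   0.08] q6 2.76 z 0.1374 op 0.0257
```

Emit:
{"name": "drive_tool", "arguments": {"steps": [{"translation":[0,0.07,0],"angular":[0,0,0.6],"gripper":0.3},{"translation":[0,0.07,0],"angular":[0,0,0.6],"gripper":0.3}]}}

```text
t: 18.27
tool_pos: [0.6104, 0.0427, 0.1375]
tool_rot: [-2.383, 2.032, -0.009]
contact_force: [11.6, 4.9, -7.4]
opening: 0.0259
grip_force: 6.3
```

```bash
python3 st.py
```

```text
t 18.275 r 0.0336 az -1.25 tool 1.729 F [11.6  4.9 -7.4] Ft(ccw) 12.5 tau 0.421 Tz [ 0.75 -1.84  0.06] q6 2.93 z 0.1375 op 0.0259
```

Emit:
{"name": "drive_tool", "arguments": {"steps": [{"translation":[0,0.07,0],"angular":[0,0,0.3],"gripper":0.3},{"translation":[0,0.07,0],"angular":[0,0,0.3],"gripper":0.3}]}}

```text
t: 18.52
tool_pos: [0.6057, 0.0409, 0.1378]
tool_rot: [-2.297, 2.129, -0.013]
contact_force: [13.9, 1.9, -9.2]
opening: 0.0257
grip_force: 6.8
```

```bash
python3 st.py
```

```text
t 18.525 r 0.0342 az -1.398 tool 1.647 F [13.9  1.9 -9.2] Ft(ccw) 14.0 tau 0.48 Tz [ 0.29 -2.05  0.03] q6 3.01 z 0.1378 op 0.0257
```

Measured torque is about 0.48 N m, in the finger-tight band. I release and look.

Emit:
{"name": "drive_tool", "arguments": {"steps": [{"translation":[0,-0.08,0],"angular":[0,0,0],"gripper":0.4},{"translation":[0,-0.04,0],"angular":[0,0,-0.3],"gripper":0.5},{"translation":[0,0,-0.8],"angular":[0,0,0],"gripper":0.5},{"translation":[0,0,-0.6],"angular":[0,0,0],"gripper":0.5},{"translation":[-0.6,0,0],"angular":[0,0,-0.3],"gripper":0},{"translation":[0,0,0],"angular":[0,0,0],"gripper":0}]}}

```text
t: 19.27
tool_pos: [0.6038, 0.0651, 0.1938]
tool_rot: [-2.393, 2.033, -0.003]
contact_force: [0.6, 0.0, 0.0]
opening: 0.0067
grip_force: 0.0
```

```bash
python3 st.py; python3 - <<'E'
from h import *
for n in('wrist','side'):
  im=grab(n,n+'3');P=cloud(im)
  m=(np.hypot(P[...,0]-.6,P[...,1]-.075)<.06)
  for lo in(.115,.125,.135,.145,.152):
    q=P[m&(P[...,2]>lo)&(P[...,2]<lo+.008)]
    if len(q)<3: continue
    d=q.mean(0)-[.5998,.0746,0];print(n,lo,len(q),q.mean(0).round(4),np.arctan2(d[1],d[0]).round(3),np.hypot(*d[:2]).round(4))
a=cv2.imread('pics/wrist3.png');b=cv2.resize(cv2.imread('pics/side3.png')[170:310,270:430],(457,400),interpolation=cv2.INTER_CUBIC)
cv2.imwrite('pics/c3.png',np.hstack([a[:,150:490],b]))
E
```

```text
t 19.275 r 0.0104 az -1.174 tool 1.733 F [0.6 0.  0. ] Ft(ccw) 0.6 tau 0.006 Tz [-0.01  0.05  0.03] q6 2.96 z 0.1938 op 0.0067
wrist 0.115 103 [0.5997 0.0618 0.1191] -1.575 0.0128
wrist 0.125 126 [0.6025 0.0558 0.129 ] -1.428 0.019
wrist 0.135 142 [0.6054 0.0497 0.1389] -1.35 0.0255
wrist 0.145 230 [0.6088 0.0409 0.15  ] -1.311 0.0349
wrist 0.152 636 [0.6117 0.0359 0.156 ] -1.271 0.0405
side 0.115 34 [0.6043 0.0647 0.119 ] -1.141 0.0109
side 0.125 35 [0.6059 0.0584 0.1295] -1.21 0.0173
side 0.135 31 [0.6086 0.0525 0.1392] -1.192 0.0238
side 0.145 31 [0.6109 0.0462 0.1486] -1.198 0.0306
side 0.152 27 [0.6133 0.0427 0.1556] -1.17 0.0346
```

View pics/c3.png

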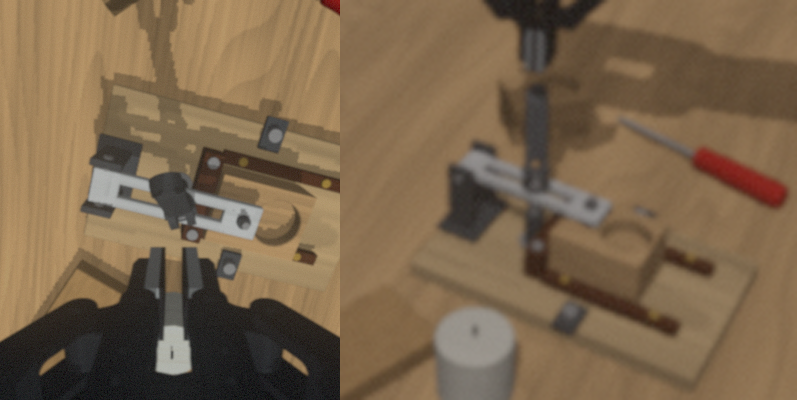

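The wrist view shows the strap nose over the block (245,220) and the lever at (175,195), pointing to the gripper. The side view shows the foot down on the wood and the lever upright along −y. Lever azimuth is about −1.22. Now I fold it with shut fingers.

Emit:
{"name": "drive_tool", "arguments": {"steps": [{"translation":[-0.13,-0.03,0],"angular":[0,0,-0.7],"gripper":0},{"translation":[0,0,0],"angular":[0,0,-0.66],"gripper":0},{"translation":[0,0,0],"angular":[0,0,0],"gripper":0}]}}

```text
t: 19.75
tool_pos: [0.6035, 0.0689, 0.1915]
tool_rot: [2.573, -1.802, -0.0]
contact_force: [-0.1, -0.1, -0.4]
opening: 0.0
grip_force: 0.0
```

```bash
python3 st.py
```

```text
t 19.75 r 0.0068 az -0.996 tool 1.92 F [-0.1 -0.1 -0.4] Ft(ccw) -0.1 tau -0.001 Tz [-0.02  0.02 -0.01] q6 2.78 z 0.1915 op 0.0
```

Emit:
{"name": "drive_tool", "arguments": {"steps": [{"translation":[0,0.035,0.55],"angular":[0,0,0],"gripper":0},{"translation":[0,0,0.55],"angular":[0,0,0],"gripper":0},{"translation":[0.26,0,0],"angular":[0,0,0],"gripper":0},{"translation":[0.175,0,0.14],"angular":[0,0,0],"gripper":0}]}}

```text
t: 20.25
tool_pos: [0.6074, 0.0534, 0.1418]
tool_rot: [-2.574, 1.8, 0.007]
contact_force: [-5.6, 5.5, 3.9]
opening: 0.0001
grip_force: 4.1
```

```bash
python3 st.py
```

```text
t 20.25 r 0.0225 az -1.225 tool 1.921 F [-5.6  5.5  3.9] Ft(ccw) -3.4 tau -0.076 Tz [0.93 0.85 0.02] q6 2.75 z 0.1418 op 0.0001
```

Emit:
{"name": "drive_tool", "arguments": {"steps": [{"translation":[0.165,0.03,0.175],"angular":[0,0,0],"gripper":0},{"translation":[0.135,0.02,0.2],"angular":[0,0,0],"gripper":0}]}}

```text
t: 20.5
tool_pos: [0.6122, 0.0413, 0.1298]
tool_rot: [-2.572, 1.797, -0.003]
contact_force: [-2.8, 5.3, 9.0]
opening: 0.0001
grip_force: 5.0
```

```bash
python3 st.py
```

```text
t 20.5 r 0.0355 az -1.214 tool 1.922 F [-2.8  5.3  9. ] Ft(ccw) -0.8 tau -0.029 Tz [0.82 0.29 0.09] q6 2.73 z 0.1298 op 0.0001
```

Emit:
{"name": "drive_tool", "arguments": {"steps": [{"translation":[0.11,0,0.25],"angular":[0,0,0],"gripper":0},{"translation":[0.1,0,0.3],"angular":[0,0,0],"gripper":0}]}}

```text
t: 20.75
tool_pos: [0.6166, 0.0324, 0.1096]
tool_rot: [-2.571, 1.797, -0.009]
contact_force: [-3.2, 3.4, 10.4]
opening: -0.0001
grip_force: 5.8
```

```bash
python3 st.py
```

```text
t 20.75 r 0.0454 az -1.193 tool 1.921 F [-3.2  3.4 10.4] Ft(ccw) -1.7 tau -0.079 Tz [0.41 0.37 0.01] q6 2.72 z 0.1096 op -0.0001
```

Emit:
{"name": "drive_tool", "arguments": {"steps": [{"translation":[0.02,0.02,0.15],"angular":[0,0,0],"gripper":0},{"translation":[0,0,0.1],"angular":[0,0,0],"gripper":0},{"translation":[0,0,0],"angular":[0,0,0],"gripper":0}]}}

```text
t: 21.12
tool_pos: [0.6171, 0.0312, 0.1011]
tool_rot: [-2.571, 1.797, -0.012]
contact_force: [-1.9, 0.3, 14.6]
opening: -0.0003
grip_force: 7.2
```

```bash
python3 st.py
```

```text
t 21.125 r 0.0467 az -1.191 tool 1.921 F [-1.9  0.3 14.6] Ft(ccw) -1.6 tau -0.076 Tz [ 0.24  0.28 -0.  ] q6 2.72 z 0.1011 op -0.0003
```

Emit:
{"name": "drive_tool", "arguments": {"steps": [{"translation":[0,0,0.08],"angular":[0,0,0],"gripper":0},{"translation":[0,0,0],"angular":[0,0,0],"gripper":0}]}}

```text
t: 21.38
tool_pos: [0.6177, 0.0312, 0.1003]
tool_rot: [-2.57, 1.797, -0.014]
contact_force: [-6.5, 1.4, 23.3]
opening: 0.0002
grip_force: 11.9
```

```bash
python3 st.py
```

```text
t 21.375 r 0.0469 az -1.18 tool 1.922 F [-6.5  1.4 23.3] Ft(ccw) -5.5 tau -0.258 Tz [0.26 1.13 0.09] q6 2.72 z 0.1003 op 0.0002
```

Emit:
{"name": "drive_tool", "arguments": {"steps": [{"translation":[0,0,-0.2],"angular":[0,0,0],"gripper":0},{"translation":[0,0,-0.8],"angular":[0,0,0],"gripper":0},{"translation":[-0.6,0,-1],"angular":[0,0,0],"gripper":0},{"translation":[-1,0,-0.5],"angular":[0,0,0],"gripper":0},{"translation":[0,0,0],"angular":[0,0,0],"gripper":0}]}}

```text
t: 22.0
tool_pos: [0.5921, 0.0933, 0.195]
tool_rot: [-2.575, 1.794, -0.007]
contact_force: [0.1, -0.0, 0.3]
opening: -0.0
grip_force: 0.0
```

```bash
python3 - <<'E'
from h import *
im=grab('wrist','wrist4')
P=cloud(im);B=np.array([.5998,.0746])
m=(P[...,2]>.094)&(P[...,2]<.13)&(np.hypot(P[...,0]-B[0],P[...,1]-B[1])<.085)
q=P[m];d=q[:,:2]-B;r=np.hypot(*d.T);az=np.arctan2(d[:,1],d[:,0]);s=np.abs(az+1.2)<.5
for lo in range(0,80,8):
    k=s&(r>lo/1e3)&(r<(lo+8)/1e3)
    if k.sum()>5: print(lo,k.sum(),np.median(q[k,2]).round(4),np.median(az[k]).round(3))
a=cv2.imread('pics/wrist4.png');cv2.imwrite('pics/w4.png',a)
E
```

```text
0 68 0.1064 -1.161
8 178 0.1013 -1.129
16 274 0.1009 -1.291
24 328 0.1009 -1.307
32 345 0.1009 -1.268
40 346 0.1009 -1.247
48 358 0.1008 -1.23
56 367 0.1009 -1.224
64 364 0.1009 -1.214
72 87 0.101 -1.214
```

View pics/w4.png

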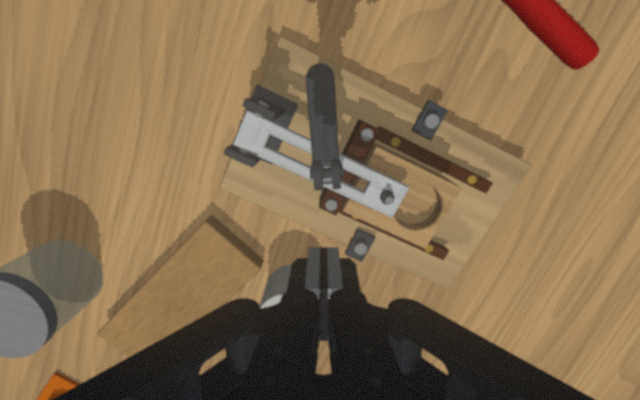

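The wrist view shows the lever lying flat from (325,175) to (318,70), level to 0.1 mm along its length, at the same azimuth as before. The block is under the foot at (390,195) and against the stop. Nothing touches the robot, so I hand in.

```bash
python3 -c "
from station import ctrl
print(ctrl.finish_job())"
```

```text
the job is handed in; nothing more can be done
None
```

I handed the job in at about 22 s: the block is against the stop, the bolt is screwed down to about 0.48 N m (finger-tight), and the lever is folded flat; the hand-in returned no verdict.

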